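Sample changeover at the spectrometer

TASK

Swap the two samples: the tall slim bottle from the tray goes upright on the middle of the spectrometer's round stage, and the squat jar now on the stage goes into the tray bay the bottle came from, standing flat on its floor. Both are thin glass, so grip them lightly, keep them upright and set them down softly; leave the other jar, the beaker, the wash bottle and the mortar where they are.

Things in the scene. Friction and masses are not known exactly. Their poses are not given: they have to be found in the camera images.
- tall_bottle: the tall slim bottle, brown glass, white screw cap; 130 mm high, straight round body 48 mm in diameter from the base to 95 mm up, then a shoulder to a neck and cap. 0.15 to 0.31 kg. Starts upright in one of the three bays of the tray. Thin glass: breaks if gripped with over 40 N per finger or set down or knocked with over 40 N, or dropped 8 mm. Origin: centre of its underside, z up along it.
- squat_jar: the squat wide jar, brown glass, white lid; 80 mm high, straight round body 62 mm in diameter from the base to 48 mm up, 0.17 to 0.35 kg. Starts upright on the spectrometer's stage. Thin glass: breaks if gripped with over 40 N per finger or set down or knocked with over 40 N, or dropped 8 mm. Origin: centre of its underside, z up along it.
- instrument: the bench spectrometer, fixed: a blue and white housing with a round steel sample stage near its front edge. Origin on the bench right under the stage centre; x points to its rear. Housing: x -65 to 265, y -140 to 140 mm, 85 mm high. A steel press tower 30 mm thick stands at x = 105, y = 0; its arm, swung to the rear (x 87 to 243, y -25 to 36 mm), tops out at 231 mm.
- stage (a point): centre of the top face of the spectrometer's stage, a flat steel disc 90 mm in diameter, 100 mm above the bench; axes as the instrument's.
- tray: aluminium tray fixed to the bench, 96 mm (its x) by 274 mm (its y), walls 18 mm high and 5 mm thick, floor 5 mm thick, two equal dividers make three bays in a row along y, 86 by 84 mm inside. At the start they hold the tall bottle, the mid jar and the beaker, one each, in any order. Origin: centre of its underside.
- bay0 (a point): centre of the tray's bay 0, on its floor, 5 mm above the bench; y = -88 mm in the tray's frame.
- bay1 (a point): centre of the tray's bay 1, on its floor, 5 mm above the bench; y = 0 mm in the tray's frame.
- bay2 (a point): centre of the tray's bay 2, on its floor, 5 mm above the bench; y = 88 mm in the tray's frame.
- mid_jar: bystander in the tray: middle-sized brown glass jar, 54 mm in diameter, 105 mm high. Origin: centre of its underside.
- beaker: bystander in the tray: open clear glass beaker, 60 mm in diameter at the rim, 90 mm high. Origin: centre of its underside.
- wash_bottle: bystander on the bench beyond the tray: white plastic bottle, 60 mm in diameter, 165 mm high. Origin: centre of its underside.
- mortar: bystander on the bench before the spectrometer: white ceramic bowl, 84 mm in diameter, 60 mm high. Origin: centre of its underside.
- table: the bench, top at z = 0, its free area may be used to put a vessel down for a while.
Not all that is in view belongs to the job. Leave any pink, red or yellow look-alike of the squat_jar alone.

How it is judged (in metres and radians):
At the end, for the whole second after the job is handed in: The tall bottle stands upright on the stage, its centre within 12 mm of the stage's centre; the squat jar stands upright flat on the floor of the tray bay that the bottle left, within 16 mm of the bay's centre; both are at rest (horizontal distance between tall_bottle and stage below 0.012 m and z of tall_bottle in the frame of stage between -0.004 and 0.004 m and ((horizontal distance between squat_jar and bay0 below 0.016 m and z of squat_jar in the frame of bay0 between -0.004 and 0.004 m) or (horizontal distance between squat_jar and bay1 below 0.016 m and z of squat_jar in the frame of bay1 between -0.004 and 0.004 m) or (horizontal distance between squat_jar and bay2 below 0.016 m and z of squat_jar in the frame of bay2 between -0.004 and 0.004 m)) and angle between each of tall_bottle, squat_jar's own z axis and vertical below 0.06 rad and linear speed of each of tall_bottle, squat_jar below 0.02 m/s); the robot touches nothing.
It fails at once if a sample is squeezed harder than thin glass bears (over 90 N, both fingers added) (contact force between any of tall_bottle, squat_jar and the fingers above 90 N).
It fails at once if a sample is set down, dropped or knocked with more than 40 N (contact force between any of tall_bottle, squat_jar and table above 40 N or contact force between any of tall_bottle, squat_jar and tray above 40 N or contact force between any of tall_bottle, squat_jar and instrument above 40 N or contact force between any of tall_bottle, squat_jar and mid_jar above 40 N or contact force between any of tall_bottle, squat_jar and beaker above 40 N or contact force between any of tall_bottle, squat_jar and wash_bottle above 40 N or contact force between any of tall_bottle, squat_jar and mortar above 40 N or contact force between tall_bottle and squat_jar above 40 N).
It fails at once if a sample is dropped: free of the fingers it falls faster than 0.4 m/s (a drop of about 8 mm) ((contact force between tall_bottle and the fingers below 0.5 N and linear speed of tall_bottle above 0.4 m/s) or (contact force between squat_jar and the fingers below 0.5 N and linear speed of squat_jar above 0.4 m/s)).
It fails at once if a sample is tipped more than 0.35 rad (20 degrees) (angle between any of tall_bottle, squat_jar's own z axis and vertical above 0.35 rad).
It fails at once if another jar, beaker, wash bottle or mortar is moved more than 15 mm or tipped over 0.3 rad (distance of any of mid_jar, beaker, wash_bottle, mortar from where it was at the start of the episode above 0.015 m or angle between any of mid_jar, beaker, wash_bottle, mortar's own z axis and vertical above 0.3 rad).
It also fails if it takes over 72 s, if anything falls off the work surface, if the arm or the gripper's body presses on something with over 40 N, if the wrist force passes 120 N, or if a joint passes its speed limit or range.

ROBOT

A 6-joint arm with a two-finger parallel gripper is mounted at the origin on the work surface. World frame = base frame: x ahead of the robot, y to its left, z up, the work surface at z = 0. Lengths are in m, angles in degrees, forces in N, time in s.
With the tool pointing down it reaches from about 0.325 to 0.775 m from the base axis. Payload 9.3 kg.
Tool frame: the origin (TCP) lies midway between the tips of the shut fingers; the grasp point (between the pads) lies 19 mm behind it; z points along the fingers, y is the line along which they close (so a half turn about z gives the same grasp; the last joint's range is limited). The gripper opens to 85 mm and grips with 20 to 120 N. Pads are 22 mm wide; open, the fingers measure 114 mm over their backs; the gripper's body (76 mm by 85 mm) begins 54 mm behind the grasp point. The pads swing forward as they close: fully open they stand 13 mm farther back than shut.
Start: joints at [-80.478, 14.817, 1.232, 76.415, 0, 81.257], TCP at [0.172, -0.522, 0.231] pointing down, gripper open.
Joint ranges: [-174.27, 174.27], [-52.1, 104.24], [-59.71, 78.15], [-110.17, 111.67], [-87.03, 83.33], [-180, 180]. Speed limits (degrees/s): [127.2, 127.2, 159.86, 180, 180, 180].

INTERFACE

Orientations are given as a 3x3 rotation matrix whose columns are the frame's x, y, z axes.
In Python, from station import bot, camera, camera_params gives the robot as it stands.
- The arm moves only by the shell command python3 -m crank 'ROWS' [FORCE]. ROWS is JSON, a list of rows, each a list of 5 numbers: the opening, from 0 (shut) to 1 (fully open), then the shift along the tool's x, y, z in cm, then the turn about the tool's z in degrees. In form: [[grip, dx, dy, dz, spin], ...]. A call has 1 to 12 rows; each row is the pose to reach, as a shift and turn from the pose commanded when the call began, along the tool's axes at that moment; what a row does not reach only later rows make up. A row lasts 1/12 s, in which the tool goes at most 41.7 mm and 7.16 degrees, less where a joint would pass 70% of its speed; a pose out of reach is approached as far as the arm can. A call with a gripper value outside its range is refused whole. The fingers move at their own pace and stop on an object; FORCE is the grip in N (left out, the last holds). Time passes only in rows, so rows that repeat a pose let the fingers close. It gives the time, the measured TCP pose, the force, the opening and the grip force at its end, in the units of the state.
- bot.sense(): the state, without advancing time (a new reading comes with each control period).
- camera(name): name is "scene" or "top" or "wrist"; returns (picture, depth): 480x640x3 uint8, red, green, blue; 480x640 float32, m along the optical axis (not along the pixel's ray), 0 where there is no reading.
- camera_params(name): a dict with "mtx" (3x3 intrinsics, pixels), "eye" and "attitude" of the camera in the world. Camera axes: x right, y up, looking along -z (the intrinsics and any distortion apply to the point x, -y, -z); pixel columns grow to the right and rows downward; lengths in m; the calibration is good to about 2 mm. A picture is of the moment at which its call begins: read the wrist's pose just before it. camera_params takes no time and is no camera call; for the wrist camera it gives the pose at the moment of the call.
- bot.job_done(): hands the job in; it is judged then, once.
The state is a dict: "time": time; "joints": joint angles; "dq": joint speeds; "tau": joint torques, N m; "eef_pos": TCP position; "orientation": TCP orientation; "ft_force": force on the tool from outside, world axes, zero at the start; "torque": the same for the moment, N m; "finger_gap": finger opening in m; "grip_force": force on a finger pad.
Only numpy, scipy, OpenCV 4.12 (cv2) and the standard library are available. Lean on these libraries where they do the work, as an engineer would, in place of code of your own. Each camera call takes 0.05 s, during which the arm holds its last target. There are 200 camera calls.

## Working session

There is one attempt and no reset: what is moved stays moved. The work goes in short steps, Python scripts to look and compute and a shell command to move; the robot and the scene stay as the last step left them, time stands still between calls to the robot, and variables do not carry over. Pictures are saved under pics/ and viewed, at most 10 in all, crops included, and the job is handed in when it is done.

```bash
ls; mkdir -p pics
python3 - <<'E'
from station import bot,camera,camera_params
import cv2,numpy as np
s=bot.sense();print(s)
for n in("top","scene"):
    p,d=camera(n);np.savez(f"pics/{n}.npz",p=p,d=d);cv2.imwrite(f"pics/{n}0.png",p[...,::-1]);print(n,camera_params(n))
E
```

```text
pics
{'time': 0.0, 'joints': array([-8.04787432e+01,  1.48497037e+01,  1.18702815e+00,  7.64125654e+01,
        5.20204761e-04,  8.12565403e+01]), 'dq': array([-0.06205611, -0.05283111,  0.06226331, -0.05029007,  0.04207954,
        0.00071219]), 'tau': array([-9.62086087e-04, -5.55637980e+01,  3.44530034e+01,  1.37008048e-02,
       -2.27484634e-04, -1.13408350e-05]), 'eef_pos': array([ 0.17232396, -0.52200937,  0.23065742]), 'orientation': array([[ 9.49618682e-01,  3.13407587e-01, -2.08266902e-04],
       [ 3.13407587e-01, -9.49617820e-01,  1.29661217e-03],
       [ 2.08594129e-04, -1.29655956e-03, -9.99999138e-01]]), 'ft_force': array([-0.11238789, -0.08530077,  0.00444784]), 'torque': array([ 0.02188702, -0.00193009, -0.00714462]), 'grip_force': 0.0, 'finger_gap': 0.08557507948187545}
top {'mtx': array([[592.00598284,   0.        , 312.01522429],
       [  0.        , 592.00598284, 237.68488099],
       [  0.        ,   0.        ,   1.        ]]), 'eye': array([ 0.42247103, -0.04998998,  1.20973437]), 'attitude': array([[-5.04022247e-03,  9.93657347e-01, -1.12337321e-01],
       [-9.99987289e-01, -4.99324033e-03,  6.99575754e-04],
       [ 1.34211346e-04,  1.12339419e-01,  9.93669883e-01]])}
scene {'mtx': array([[594.10862514,   0.        , 312.99914579],
       [  0.        , 594.10862514, 247.2689062 ],
       [  0.        ,   0.        ,   1.        ]]), 'eye': array([ 0.94153714, -1.01431289,  0.97452637]), 'attitude': array([[ 0.92931911, -0.22850802,  0.29008633],
       [ 0.3690939 ,  0.59955322, -0.7101448 ],
       [-0.01164841,  0.76702023,  0.64151718]])}
```

View pics/top0.png

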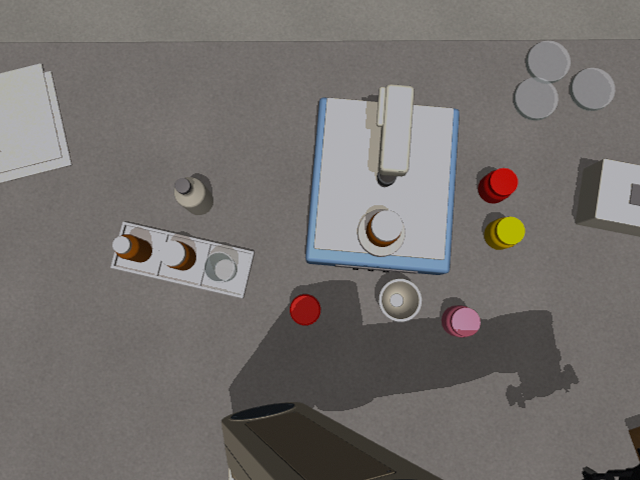

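View pics/scene0.png

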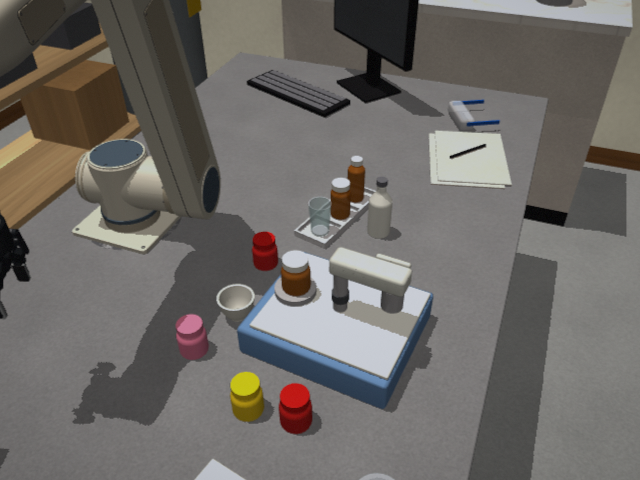

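The top view shows the bottle in the leftmost bay, with its cap at (126,243). The mid jar is at (181,252), the beaker at (221,266), the stage jar at (384,228), the mortar at (400,300) and a red look-alike at (305,310). I'll measure these positions from the depth points.

```bash
cat > h.py <<'E'
import numpy as np,cv2
from station import bot,camera,camera_params
def cloud(d,c):
    v,u=np.mgrid[:480,:640];K=c["mtx"]
    P=np.stack([(u-K[0,2])/K[0,0]*d,-(v-K[1,2])/K[1,1]*d,-d],-1)
    return P@np.array(c["attitude"]).T+c["eye"]
def ray(uv,c,z):
    K=c["mtx"];r=np.array(c["attitude"])@np.array([(uv[0]-K[0,2])/K[0,0],-(uv[1]-K[1,2])/K[1,1],-1])
    e=np.array(c["eye"]);return e+r*(z-e[2])/r[2]
def circ(p):
    c,r=cv2.minEnclosingCircle(p.astype(np.float32));return np.round(c,4),round(r,4)
def rel(target,s):  # world point -> shift in tool axes, cm
    return np.round(s["orientation"].T@(np.array(target)-s["eef_pos"])*100,2)
E
python3 - <<'E'
from h import *
f=np.load("pics/top.npz");c=camera_params("top");W=cloud(f["d"],c);Z=W[...,2]
def reg(u0,u1,v0,v1,z0,z1):
    m=np.zeros(Z.shape,bool);m[v0:v1,u0:u1]=1
    return W[m&(Z>z0)&(Z<z1)]
def show(n,p): print(n,len(p),circ(p[:,:2]) ,np.median(p[:,2]).round(4), ((p.min(0)+p.max(0))/2).round(4))
show("cap",reg(105,145,228,260,.125,.145))
show("midcap",reg(160,200,235,270,.10,.12))
show("beaker",reg(200,240,245,285,.06,.11))
show("jarlid",reg(360,410,200,255,.172,.19))
show("wash",reg(165,215,170,215,.15,.18))
show("mortar",reg(370,430,275,325,.045,.07))
show("red",reg(285,325,290,330,.06,.1))
show("pink",reg(440,485,300,340,.06,.1))
st=reg(350,412,205,262,.095,.105);show("stage",st)
ho=reg(290,480,90,285,.078,.09);show("hous",ho)
r=cv2.minAreaRect(ho[:,:2].astype(np.float32));print(r,cv2.boxPoints(r))
t=reg(100,265,215,305,.012,.024)
r=cv2.minAreaRect(t[:,:2].astype(np.float32));print("tray",len(t),r,cv2.boxPoints(r))
# direct colour-based check: edge ellipse of stage disc
E
```

```text
cap 258 (array([0.5331, 0.2973]), 0.0163) 0.1351 [0.5336 0.2972 0.1331]
midcap 530 (array([0.52  , 0.2105]), 0.0242) 0.1102 [0.5204 0.2105 0.1085]
beaker 340 (array([0.4947, 0.125 ]), 0.0298) 0.0906 [0.4947 0.1254 0.08  ]
jarlid 759 (array([ 0.5607, -0.182 ]), 0.0276) 0.1801 [ 0.5609 -0.1821  0.1793]
wash 205 (array([0.6369, 0.1818]), 0.0146) 0.1646 [0.6367 0.1812 0.1605]
mortar 566 (array([ 0.4313, -0.2208]), 0.0416) 0.0586 [ 0.4306 -0.2205  0.057 ]
red 646 (array([ 0.4139, -0.0366]), 0.0272) 0.0801 [ 0.4143 -0.0368  0.0803]
pink 691 (array([ 0.389 , -0.3407]), 0.0279) 0.0801 [ 0.39   -0.3408  0.0736]
stage 715 (array([ 0.5583, -0.1821]), 0.0451) 0.1002 [ 0.5586 -0.1822  0.1   ]
hous 15402 (array([ 0.6594, -0.1883]), 0.2039) 0.085 [ 0.6575 -0.1901  0.084 ]
((0.6575301885604858, -0.1908918023109436), (0.2716222405433655, 0.3238030672073364), 85.17115783691406) [[ 0.4847708  -0.3125921 ]
 [ 0.80742455 -0.33984965]
 [ 0.8302896  -0.06919152]
 [ 0.50763583 -0.04193395]]
tray 1218 ((0.5152044892311096, 0.2109641134738922), (0.27491554617881775, 0.09620416909456253), 76.76384735107422) [[0.4369072  0.08817166]
 [0.53055567 0.06614426]
 [0.5935018  0.33375657]
 [0.4998533  0.35578397]]
```

Run:
```python
from h import *
s=bot.sense();c=camera_params("wrist");print(s["orientation"].T@(np.array(c["eye"])-s["eef_pos"]))
print(rel([.560,-.182,.27],s))
```

```text
[ 0.07706485 -0.00111183 -0.14299324]
[ 47.47 -20.15  -3.9 ]
```

```bash
python3 -m crank '[[1,1,-0.4,-0.5,-3],[1,3,-1.3,-1.5,-9],[1,6,-2.5,-2.5,-15],[1,9,-3.8,-3.9,-21],[1,12.5,-5.3,-3.9,-27],[1,16,-6.8,-3.9,-33],[1,19.5,-8.3,-3.9,-39],[1,23,-9.8,-3.9,-45],[1,26.5,-11.2,-3.9,-51],[1,30,-12.7,-3.9,-56.5],[1,33.5,-14.2,-3.9,-58.5],[1,37,-15.7,-3.9,-58.5]]'
python3 - <<'E'
from h import *
s=bot.sense();o=s["orientation"];print(np.degrees(np.arctan2(o[1,0],o[0,0])),s["joints"].round(1),rel([.560,-.182,.27],s))
E
```

```text
time: 1.1
eef_pos: [0.4756, -0.2556, 0.2701]
orientation: [[0.226, 0.974, -0.0], [0.974, -0.226, 0.0], [0.0, -0.0, -1.0]]
ft_force: [-0.3, -0.9, 0.0]
finger_gap: 0.0852
grip_force: 0.0
76.9152282323779 [-37.2  13.4   4.9  81.5  -0.   65.9] [9.08 6.56 0.01]
```

```bash
python3 -m crank '[[1,2.5,1.8,0,0],[1,5,3.6,0,0],[1,7.3,5.2,0,0],[1,8.7,6.2,0,0],[1,9.2,6.6,0,0],[1,9.2,6.6,1,0],[1,9.2,6.6,3,0],[1,9.2,6.6,5,0],[1,9.2,6.6,6,0],[1,9.2,6.6,6,0],[1,9.2,6.6,6,0],[1,9.2,6.6,6,0]]'
python3 - <<'E'
from h import *
s=bot.sense();print(rel([.5605,-.182,.117],s))
p,d=camera("wrist");cv2.imwrite("pics/w1.png",p[...,::-1])
E
```

```text
time: 2.1
eef_pos: [0.5598, -0.1834, 0.2113]
orientation: [[0.23, 0.973, 0.001], [0.973, -0.23, -0.001], [-0.0, 0.001, -1.0]]
ft_force: [-0.2, 0.3, 0.2]
finger_gap: 0.0855
grip_force: 0.0
[0.16 0.02 9.43]
```

View pics/w1.png

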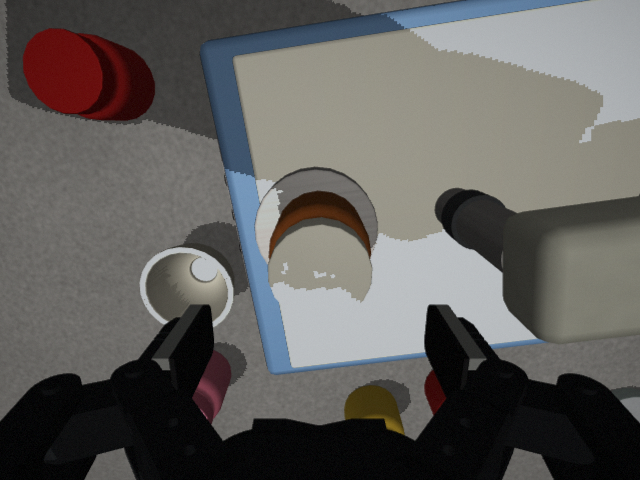

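The wrist view shows the jar lid at column 320, centred between the fingers, whose midpoint is at about 318. The tower is clear to the right. Next I descend and grip.

```bash
python3 -m crank '[[1,0.1,0,1,0],[1,0.2,0,2.5,0],[1,0.2,0,4,0],[1,0.2,0,5.5,0],[1,0.2,0,7,0],[1,0.2,0,8.2,0],[1,0.2,0,9,0],[1,0.2,0,9.4,0],[1,0.2,0,9.4,0],[0.85,0.2,0,9.4,0],[0.8,0.2,0,9.4,0],[0.75,0.2,0,9.4,0]]' 22
python3 -m crank '[[0.7,0,0,0,0],[0.68,0,0,0,0],[0.66,0,0,0,0],[0.64,0,0,0,0],[0.62,0,0,0,0],[0.6,0,0,0,0],[0.55,0,0,0,0],[0.5,0,0,0,0],[0.5,0,0,0,0]]' 22
```

```text
time: 3.15
eef_pos: [0.5608, -0.181, 0.1171]
orientation: [[0.229, 0.973, 0.001], [0.973, -0.229, -0.001], [-0.0, 0.001, -1.0]]
ft_force: [0.6, -0.1, 0.8]
finger_gap: 0.0641
grip_force: 0.0
time: 3.9
eef_pos: [0.5609, -0.1812, 0.1175]
orientation: [[0.229, 0.973, 0.002], [0.973, -0.229, -0.001], [-0.001, 0.002, -1.0]]
ft_force: [0.4, 0.6, 6.1]
finger_gap: 0.0609
grip_force: 23.7
```

```bash
python3 -m crank '[[0.5,0,0,-0.3,0],[0.5,0,0,-1,0],[0.5,0,0,-2,0],[0.5,0,0,-3.3,0],[0.5,0,0,-4.6,0],[0.5,0.5,-0.5,-5.6,0],[0.5,1.6,-1.5,-6,0],[0.5,3.2,-3,-6,0],[0.5,5.2,-4.9,-6,0],[0.5,7.4,-6.9,-6,0],[0.5,9.6,-9,-6,0],[0.5,11.8,-11.1,-6,0]]'
python3 -m crank '[[0.5,2.2,-2.1,0,0],[0.5,4.4,-4.2,0,0],[0.5,6.6,-6.3,0,0],[0.5,8.8,-8.4,0,0],[0.5,11,-10.5,0,0],[0.5,13,-12.4,0,0],[0.5,14.6,-13.8,0,0],[0.5,15.6,-14.7,0,0],[0.5,16,-15.1,0.5,0],[0.5,16,-15.1,2,0],[0.5,16,-15.1,4,0],[0.5,16,-15.1,6,0]]'
```

```text
time: 4.9
eef_pos: [0.4772, -0.0386, 0.1762]
orientation: [[0.229, 0.973, -0.001], [0.973, -0.229, 0.0], [0.0, -0.001, -1.0]]
ft_force: [0.7, 0.6, -2.2]
finger_gap: 0.061
grip_force: 24.1
time: 5.9
eef_pos: [0.3683, 0.1499, 0.1156]
orientation: [[0.228, 0.974, 0.001], [0.974, -0.228, 0.0], [0.0, 0.001, -1.0]]
ft_force: [0.1, 0.1, -2.1]
finger_gap: 0.061
grip_force: 24.1
```

```bash
python3 -m crank '[[0.5,0,0,1.8,0],[0.5,0,0,3.6,0],[0.5,0,0,5.2,0],[0.5,0,0,6.6,0],[0.5,0,0,7.8,0],[0.5,0,0,8.6,0],[0.5,0,0,9.1,0],[0.5,0,0,9.4,0],[0.5,0,0,9.5,0],[0.5,0,0,9.6,0],[0.5,0,0,9.7,0],[0.5,0,0,9.7,0]]'
python3 -m crank '[[0.5,0,0,0.05,0],[0.5,0,0,0.1,0],[0.5,0,0,0.15,0],[0.5,0,0,0.2,0],[0.5,0,0,0.2,0],[0.5,0,0,0.2,0]]'
```

```text
time: 6.9
eef_pos: [0.3691, 0.1498, 0.0195]
orientation: [[0.229, 0.973, 0.001], [0.973, -0.229, 0.0], [0.0, 0.001, -1.0]]
ft_force: [-0.6, -0.4, -0.7]
finger_gap: 0.0611
grip_force: 24.1
time: 7.4
eef_pos: [0.369, 0.1498, 0.0174]
orientation: [[0.229, 0.973, 0.0], [0.973, -0.229, 0.0], [0.0, 0.0, -1.0]]
ft_force: [-0.3, 0.6, 2.9]
finger_gap: 0.0613
grip_force: 24.4
```

```bash
python3 -m crank '[[0.72,0,0,0.03,0],[0.76,0,0,0.03,0],[0.8,0,0,0.03,0],[0.9,0,0,0,0],[1,0,0,0,0],[1,0,0,0,0],[1,0,0,-1,0],[1,0,0,-3,0],[1,0,0,-6,0],[1,0,0,-9,0],[1,0,0,-12.5,0],[1,0,0,-16,0]]'
python3 -c "
from h import *
p,d=camera('top');cv2.imwrite('pics/t1.png',p[...,::-1]);s=bot.sense()
W=cloud(d,camera_params('top'));q=W[(W[...,2]>.07)&(W[...,2]<.088)&(abs(W[...,0]-.369)<.06)&(abs(W[...,1]-.15)<.06)];print(len(q),len(q) and circ(q[:,:2]))
print(s['eef_pos'],rel([.5335,.2972,.25],s),rel([.5335,.2972,.067],s))"
```

```text
time: 8.4
eef_pos: [0.3683, 0.1497, 0.1788]
orientation: [[0.229, 0.973, -0.001], [0.973, -0.229, -0.0], [-0.0, -0.001, -1.0]]
ft_force: [0.9, -0.4, -0.7]
finger_gap: 0.0853
grip_force: 0.0
453 (array([0.3688, 0.1468]), 0.027)
[0.37091703 0.15016318 0.18485739] [18.05 12.51 -6.37] [18.   12.38 11.93]
```

```bash
python3 -m crank '[[1,1,0.7,-0.7,0],[1,3.2,2.2,-1.5,0],[1,6,4.2,-2,0],[1,9,6.2,-2,0],[1,12,8.3,-2,0],[1,14.8,10.3,-2,0],[1,16.8,11.6,-2,0],[1,17.8,12.3,-2,0],[1,18.1,12.5,-2,0],[1,18.1,12.5,-2,0],[1,18.1,12.5,-2,0],[1,18.1,12.5,-2,0]]'
python3 -c "
from h import *
s=bot.sense();p,d=camera('wrist');cv2.imwrite('pics/w2.png',p[...,::-1])
print(s['eef_pos'],rel([.5335,.2972,.067],s))"
```

```text
time: 9.45
eef_pos: [0.5313, 0.2967, 0.1976]
orientation: [[0.229, 0.973, -0.0], [0.973, -0.229, -0.0], [-0.0, -0.0, -1.0]]
ft_force: [0.0, -0.3, 0.4]
finger_gap: 0.0855
grip_force: 0.0
[0.53133691 0.29666389 0.19756221] [ 0.1   0.2  13.06]
```

View pics/w2.png

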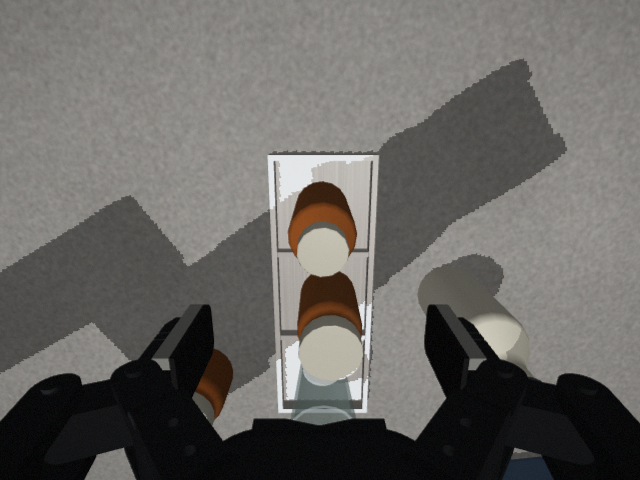

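The wrist view shows the bottle cap at (323,250), about 2 mm right of the finger midline. The mid jar at (330,355) and the wash bottle at (480,310) are clear of the fingers.

```bash
python3 -m crank '[[1,0.1,0.2,1.5,0],[1,0.1,0.2,3.5,0],[1,0.1,0.2,5.5,0],[1,0.1,0.2,7.5,0],[1,0.1,0.2,9.5,0],[1,0.1,0.2,11.2,0],[1,0.1,0.2,12.4,0],[1,0.1,0.2,13,0],[1,0.1,0.2,13,0],[0.85,0.1,0.2,13,0],[0.75,0.1,0.2,13,0],[0.68,0.1,0.2,13,0]]' 22
python3 -m crank '[[0.64,0,0,0,0],[0.6,0,0,0,0],[0.57,0,0,0,0],[0.54,0,0,0,0],[0.51,0,0,0,0],[0.48,0,0,0,0],[0.45,0,0,0,0],[0.4,0,0,0,0],[0.35,0,0,0,0],[0.35,0,0,0,0]]' 22
```

```text
time: 10.5
eef_pos: [0.5347, 0.298, 0.0684]
orientation: [[0.229, 0.973, 0.002], [0.973, -0.229, 0.001], [0.001, 0.001, -1.0]]
ft_force: [-0.2, 0.5, -0.4]
finger_gap: 0.058
grip_force: 0.0
time: 11.33
eef_pos: [0.5342, 0.298, 0.0677]
orientation: [[0.229, 0.973, 0.0], [0.973, -0.229, 0.0], [0.0, 0.0, -1.0]]
ft_force: [-2.4, 0.9, 5.1]
finger_gap: 0.0476
grip_force: 22.7
```

```bash
python3 -m crank '[[0.35,0,0,-0.3,0],[0.35,0,0,-1,0],[0.35,0,0,-2.2,0],[0.35,0,0,-4,0],[0.35,0,0,-6,0],[0.35,0,0,-8.2,0],[0.35,0,0,-10.4,0],[0.35,0,0,-12.3,0],[0.35,-0.5,0.1,-13.5,0],[0.35,-1.5,0.4,-14,0],[0.35,-3.1,0.9,-14,0],[0.35,-5.2,1.5,-14,0]]'
python3 -m crank '[[0.35,-2.4,0.7,0,0],[0.35,-5,1.45,0,0],[0.35,-7.8,2.25,0,0],[0.35,-10.6,3.05,0,0],[0.35,-13.4,3.9,0,0],[0.35,-16.2,4.7,0,0],[0.35,-19,5.5,0,0],[0.35,-21.8,6.3,0,0],[0.35,-24.6,7.1,0,0],[0.35,-27.4,7.9,0,0],[0.35,-30.2,8.7,0,0],[0.35,-33,9.55,0,0]]'
python3 -m crank '[[0.35,-2.4,0.7,0,0],[0.35,-4.5,1.3,0,0],[0.35,-6.2,1.8,0,0],[0.35,-7.3,2.1,0,0],[0.35,-7.9,2.28,0,0],[0.35,-7.9,2.28,0,0],[0.35,-7.9,2.28,0,0],[0.35,-7.9,2.28,0,0]]'
python3 -c "
from h import *
s=bot.sense();print(s['eef_pos'],rel([.5584,-.1813,.1627],s))"
```

```text
time: 12.33
eef_pos: [0.5367, 0.2435, 0.2071]
orientation: [[0.228, 0.974, -0.0], [0.974, -0.228, 0.0], [-0.0, -0.0, -1.0]]
ft_force: [0.4, -0.5, -3.0]
finger_gap: 0.0473
grip_force: 23.3
time: 13.33
eef_pos: [0.5535, -0.1012, 0.2068]
orientation: [[0.229, 0.973, -0.001], [0.973, -0.229, 0.0], [-0.0, -0.001, -1.0]]
ft_force: [0.4, 0.6, -2.1]
finger_gap: 0.0478
grip_force: 23.3
time: 14.0
eef_pos: [0.5583, -0.1805, 0.2073]
orientation: [[0.228, 0.974, -0.0], [0.974, -0.228, 0.0], [0.0, -0.0, -1.0]]
ft_force: [-0.4, -0.3, -1.9]
finger_gap: 0.0475
grip_force: 23.3
[ 0.55828884 -0.18050887  0.20728893] [-0.08  0.03  4.46]
```

```bash
python3 -m crank '[[0.35,-0.1,0,0.8,0],[0.35,-0.1,0,1.8,0],[0.35,-0.1,0,2.8,0],[0.35,-0.1,0,3.5,0],[0.35,-0.1,0,3.9,0],[0.35,-0.1,0,4.1,0],[0.35,-0.1,0,4.15,0],[0.35,-0.1,0,4.2,0],[0.35,-0.1,0,4.25,0],[0.35,-0.1,0,4.3,0],[0.35,-0.1,0,4.35,0],[0.35,-0.1,0,4.35,0]]'
python3 -m crank '[[0.35,0,0,0.04,0],[0.35,0,0,0.08,0],[0.35,0,0,0.12,0],[0.35,0,0,0.12,0],[0.35,0,0,0.12,0]]'
```

```text
time: 15.0
eef_pos: [0.5582, -0.1824, 0.1639]
orientation: [[0.229, 0.973, 0.0], [0.973, -0.229, -0.0], [-0.0, 0.0, -1.0]]
ft_force: [0.2, -0.5, -2.5]
finger_gap: 0.0477
grip_force: 23.3
time: 15.42
eef_pos: [0.5582, -0.1824, 0.1628]
orientation: [[0.229, 0.973, 0.0], [0.973, -0.229, -0.0], [-0.0, 0.0, -1.0]]
ft_force: [-1.1, -0.0, 0.3]
finger_gap: 0.0476
grip_force: 23.5
```

```bash
python3 -m crank '[[0.35,0,0,0.03,0],[0.35,0,0,0.06,0],[0.35,0,0,0.06,0]]'
python3 -m crank '[[0.56,0,0,0,0],[0.6,0,0,0,0],[0.65,0,0,0,0],[0.75,0,0,0,0],[0.9,0,0,0,0],[1,0,0,0,0],[1,0,0,-0.8,0],[1,0,0,-2.5,0],[1,0,0,-5,0],[1,0,0,-7.5,0],[1,0,0,-9.5,0],[1,0,0,-10.5,0]]'
python3 -c "
from h import *
s=bot.sense();print(s['eef_pos'],s['joints'].round(1),rel([.369,.1498,.2],s))
"
```

```text
time: 15.67
eef_pos: [0.5582, -0.1824, 0.1627]
orientation: [[0.229, 0.973, 0.001], [0.973, -0.229, -0.0], [-0.0, 0.001, -1.0]]
ft_force: [-2.3, 1.5, 5.3]
finger_gap: 0.0474
grip_force: 24.0
time: 16.67
eef_pos: [0.5587, -0.1826, 0.2703]
orientation: [[0.229, 0.973, 0.003], [0.973, -0.229, -0.002], [-0.001, 0.004, -1.0]]
ft_force: [-0.5, 0.0, 1.2]
finger_gap: 0.0852
grip_force: 0.0
[ 0.55870835 -0.18264636  0.27028924] [-26.3  18.1  11.5  83.2   0.   77. ] [ 28.02 -26.1    6.91]
```

```bash
python3 -m crank '[[1,0.8,-0.7,0,0],[1,2.6,-2.4,0,0],[1,5,-4.7,0,0],[1,7.5,-7,0.5,0],[1,10.2,-9.5,1.5,0],[1,12.9,-12,3,0],[1,15.6,-14.5,4.5,0],[1,18.3,-17,6,0],[1,21,-19.6,7,0],[1,23.7,-22.1,7,0],[1,26.2,-24.4,7,0],[1,27.6,-25.7,7,0]]'
python3 -m crank '[[1,0.4,-0.4,0,0],[1,0.4,-0.4,2,0],[1,0.4,-0.4,4,0],[1,0.4,-0.4,6,0],[1,0.4,-0.4,7,0],[1,0.4,-0.4,7,0],[1,0.4,-0.4,7,0]]'
python3 -c "
from h import *
s=bot.sense();p,d=camera('top');im=p
W=cloud(d,camera_params('top'))
def g(x,y,r,a,b):
    q=W[(W[...,2]>a)&(W[...,2]<b)&(np.hypot(W[...,0]-x,W[...,1]-y)<r)]; print(len(q), len(q) and (circ(q[:,:2]),np.median(q[:,2])))
g(.558,-.182,.06,.222,.24)
g(.369,.15,.06,.07,.09);g(.52,.2105,.04,.1,.12);g(.4947,.125,.05,.06,.11)
p2,_=camera('wrist');cv2.imwrite('pics/m.png',np.hstack([cv2.resize(p,(400,300)),cv2.resize(p2,(400,300))])[...,::-1])
print(s['eef_pos'],rel([.369,.1498,.0175],s))
"
```

```text
time: 17.67
eef_pos: [0.3677, 0.1472, 0.1957]
orientation: [[0.227, 0.974, -0.002], [0.974, -0.227, 0.0], [-0.0, -0.002, -1.0]]
ft_force: [-0.0, -0.3, 0.5]
finger_gap: 0.0853
grip_force: 0.0
time: 18.25
eef_pos: [0.3676, 0.1495, 0.1264]
orientation: [[0.229, 0.973, -0.002], [0.973, -0.229, -0.0], [-0.001, -0.002, -1.0]]
ft_force: [0.1, -0.5, 0.8]
finger_gap: 0.0856
grip_force: 0.0
285 ((array([ 0.5579, -0.1823]), 0.0163), np.float64(0.2299098348559675))
280 ((array([0.3684, 0.1427]), 0.0262), np.float64(0.08006614436742665))
534 ((array([0.5198, 0.2108]), 0.0244), np.float64(0.11017127111753977))
336 ((array([0.4947, 0.1254]), 0.03), np.float64(0.09084552583947125))
[0.36757159 0.14951818 0.12637526] [ 0.07  0.15 10.89]
```

View pics/m.png

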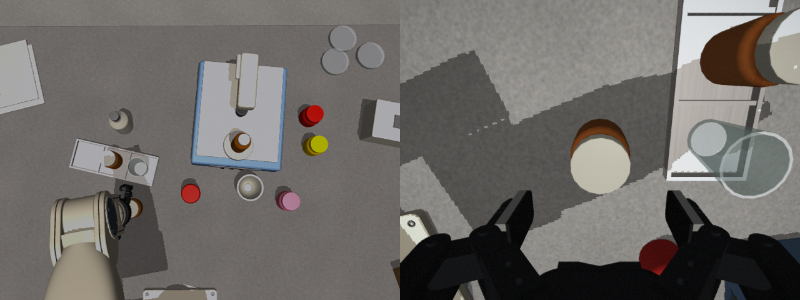

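The bottle stands on the stage with its cap at (.5579,-.1823), under 1 mm off centre. The wrist half shows the jar at column 600, centred between the fingers at 533 and 666. Next I pick the jar.

```bash
python3 -m crank '[[1,0.1,0.1,1.5,0],[1,0.1,0.1,3.2,0],[1,0.1,0.1,5,0],[1,0.1,0.1,6.8,0],[1,0.1,0.1,8.6,0],[1,0.1,0.1,9.9,0],[1,0.1,0.1,10.6,0],[1,0.1,0.1,10.8,0],[1,0.1,0.1,10.8,0],[0.85,0.1,0.1,10.8,0],[0.8,0.1,0.1,10.8,0],[0.75,0.1,0.1,10.8,0]]' 22
python3 -m crank '[[0.7,0,0,0,0],[0.68,0,0,0,0],[0.66,0,0,0,0],[0.64,0,0,0,0],[0.62,0,0,0,0],[0.6,0,0,0,0],[0.55,0,0,0,0],[0.5,0,0,0,0],[0.5,0,0,0,0]]' 22
python3 -c "
from h import *
s=bot.sense();print(s['eef_pos'],rel([.5353,.2967,.15],s))"
```

```text
time: 19.35
eef_pos: [0.3699, 0.1508, 0.0197]
orientation: [[0.229, 0.973, 0.001], [0.973, -0.229, 0.0], [0.001, 0.001, -1.0]]
ft_force: [-0.3, -0.4, -0.5]
finger_gap: 0.064
grip_force: 0.0
time: 20.1
eef_pos: [0.3698, 0.1508, 0.0197]
orientation: [[0.229, 0.973, 0.001], [0.973, -0.229, 0.0], [0.001, 0.001, -1.0]]
ft_force: [-2.1, 0.2, 8.3]
finger_gap: 0.0614
grip_force: 22.3
[0.36978429 0.15075868 0.01973101] [ 18.    12.79 -13.  ]
```

```bash
python3 -m crank '[[0.5,0,0,-0.3,0],[0.5,0,0,-1,0],[0.5,0,0,-2.2,0],[0.5,0,0,-4,0],[0.5,0,0,-6,0],[0.5,0,0,-8.2,0],[0.5,0,0,-10.4,0],[0.5,0.3,0.2,-12.2,0],[0.5,1,0.7,-13,0],[0.5,2.2,1.5,-13,0],[0.5,3.9,2.7,-13,0],[0.5,5.9,4.2,-13,0]]'
python3 -m crank '[[0.5,2.1,1.5,0,0],[0.5,4.2,2.95,0,0],[0.5,6.3,4.4,0,0],[0.5,8.3,5.8,0,0],[0.5,10.1,7,0,0],[0.5,11.4,7.9,0,0],[0.5,12.1,8.4,0,0],[0.5,12.3,8.6,0,0],[0.5,12.3,8.6,0,0],[0.5,12.3,8.6,0,0],[0.5,12.3,8.6,0,0],[0.5,12.3,8.6,0,0]]'
python3 -c "
from h import *
s=bot.sense();print(s['eef_pos'],s['ft_force'],rel([.5357,.2986,.0247],s))"
```

```text
time: 21.1
eef_pos: [0.4237, 0.1987, 0.15]
orientation: [[0.229, 0.973, 0.001], [0.973, -0.229, 0.0], [0.0, 0.001, -1.0]]
ft_force: [0.0, -0.3, -1.4]
finger_gap: 0.061
grip_force: 25.1
time: 22.1
eef_pos: [0.5352, 0.298, 0.1494]
orientation: [[0.229, 0.973, 0.0], [0.973, -0.229, 0.0], [0.0, 0.0, -1.0]]
ft_force: [-0.2, 0.2, -1.5]
finger_gap: 0.0609
grip_force: 25.1
[0.53520361 0.29802908 0.14940667] [-0.20209288  0.15853656 -1.53779933] [ 0.07  0.03 12.47]
```

```bash
python3 -m crank '[[0.5,0.1,0,1,0],[0.5,0.1,0,2.5,0],[0.5,0.1,0,4.2,0],[0.5,0.1,0,6,0],[0.5,0.1,0,7.7,0],[0.5,0.1,0,9.2,0],[0.5,0.1,0,10.4,0],[0.5,0.1,0,11.3,0],[0.5,0.1,0,11.8,0],[0.5,0.1,0,12.1,0],[0.5,0.1,0,12.2,0],[0.5,0.1,0,12.25,0]]'
python3 -m crank '[[0.5,0,0,0.05,0],[0.5,0,0,0.1,0],[0.5,0,0,0.15,0],[0.5,0,0,0.19,0],[0.5,0,0,0.19,0],[0.5,0,0,0.19,0]]'
```

```text
time: 23.1
eef_pos: [0.5362, 0.2996, 0.0268]
orientation: [[0.229, 0.973, 0.001], [0.973, -0.229, 0.0], [0.0, 0.001, -1.0]]
ft_force: [0.9, 1.0, -1.9]
finger_gap: 0.0608
grip_force: 25.0
time: 23.6
eef_pos: [0.536, 0.2996, 0.0249]
orientation: [[0.229, 0.973, 0.0], [0.973, -0.229, 0.0], [0.0, 0.0, -1.0]]
ft_force: [-0.5, -0.2, 1.0]
finger_gap: 0.0608
grip_force: 25.3
```

```bash
python3 -m crank '[[0.5,0,0,0.03,0],[0.5,0,0,0.05,0],[0.5,0,0,0.05,0]]'
python3 -m crank '[[0.72,0,0,0,0],[0.76,0,0,0,0],[0.8,0,0,0,0],[0.9,0,0,0,0],[1,0,0,0,0],[1,0,0,0,0],[1,0,0,-1,0],[1,0,0,-3,0],[1,0,0,-6,0],[1,0,0,-9.5,0],[1,0,0,-13,0],[1,0,0,-17,0]]'
python3 -m crank '[[1,-1,-2,-0.5,0],[1,-1,-5,-0.5,0],[1,-1,-8,-0.5,0],[1,-1,-11,-0.5,0],[1,-1,-14,-0.5,0],[1,-1,-16,-0.5,0],[1,-1,-16,-0.5,0],[1,-1,-16,-0.5,0]]'
python3 -c "
from h import *
p,d=camera('top');W=cloud(d,camera_params('top'))
def g(x,y,r,a,b):
    q=W[(W[...,2]>a)&(W[...,2]<b)&(np.hypot(W[...,0]-x,W[...,1]-y)<r)]; print(len(q), len(q) and (circ(q[:,:2]),np.median(q[:,2])))
g(.535,.297,.04,.075,.1);g(.558,-.182,.06,.222,.24);g(.52,.2105,.04,.1,.12);g(.4947,.125,.05,.06,.11);g(.637,.182,.03,.15,.18);g(.431,-.22,.06,.045,.07)
cv2.imwrite('pics/f.png',p[...,::-1])"
```

```text
time: 23.85
eef_pos: [0.5361, 0.2996, 0.0249]
orientation: [[0.229, 0.973, 0.001], [0.973, -0.229, 0.0], [0.0, 0.001, -1.0]]
ft_force: [-1.8, -0.3, 5.9]
finger_gap: 0.0608
grip_force: 25.8
time: 24.85
eef_pos: [0.5352, 0.2992, 0.1958]
orientation: [[0.229, 0.973, -0.001], [0.973, -0.229, -0.0], [-0.001, -0.001, -1.0]]
ft_force: [1.4, 1.2, 0.3]
finger_gap: 0.0854
grip_force: 0.0
time: 25.52
eef_pos: [0.3772, 0.3267, 0.2002]
orientation: [[0.227, 0.974, 0.001], [0.974, -0.227, 0.001], [0.001, 0.001, -1.0]]
ft_force: [0.2, -0.0, 0.7]
finger_gap: 0.0855
grip_force: 0.0
664 ((array([0.5349, 0.2968]), 0.0279), np.float64(0.08502375126018602))
291 ((array([ 0.5578, -0.1824]), 0.0162), np.float64(0.22992381780734705))
535 ((array([0.5205, 0.2106]), 0.0245), np.float64(0.10996336017108499))
338 ((array([0.4946, 0.1252]), 0.03), np.float64(0.08999031238166177))
208 ((array([0.6369, 0.1818]), 0.0143), np.float64(0.16478931649353823))
614 ((array([ 0.4407, -0.2201]), 0.051), np.float64(0.058733940057804856))
```

View pics/f.png

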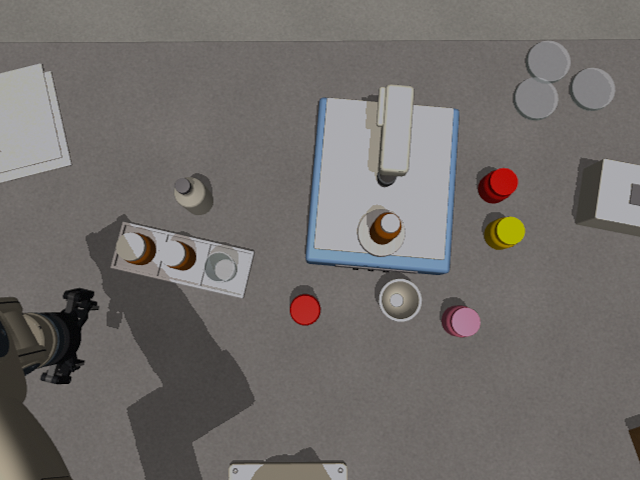

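The final view shows the bottle on the stage at (385,228) and the jar in the left bay at (136,247), both within 1 mm of centre and upright. The bystanders haven't moved: the mortar is still at (400,300), and its shifted reading came from housing edge points in the mask.

```bash
python3 -c "
from station import bot
print(bot.job_done())"
```

```text
the job is handed in; nothing more can be done
None
```

I swapped the samples and handed the job in at about 25.6 s: the bottle stands upright on the stage and the jar in the bay it left, each within about 1 mm of centre by the last camera check; no verdict came back.

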